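# Open the safety cap of the cleaning-acid jug at a goldsmith's bench

## Robot

A 6-joint arm with a two-finger parallel gripper is mounted at the origin on the work surface. World frame = base frame: x ahead of the robot, y to its left, z up, the work surface at z = 0. Lengths are in m, angles in rad, forces in N, time in s.
With the tool pointing down it reaches from about 0.325 to 0.875 m from the base axis. Payload 4.4 kg.
Tool frame: the origin (TCP) lies midway between the tips of the shut fingers; the grasp point (between the pads) lies 19 mm behind it; z points along the fingers, y is the line along which they close (so a half turn about z gives the same grasp; the last joint's range is limited). The gripper opens to 85 mm and grips with 20 to 120 N. Pads are 22 mm wide; open, the fingers measure 114 mm over their backs; the gripper's body (76 mm by 85 mm) begins 54 mm behind the grasp point. The pads swing forward as they close: fully open they stand 13 mm farther back than shut.
Start: joints at [1.04, 0.207, 1.542, -0, 1.393, -0.15], TCP at [0.213, 0.534, 0.231] pointing down, gripper open.
Joint ranges: [-2.73, 2.73], [-0.86, 2.22], [0.23, 2.46], [-1.11, 4.25], [0.08, 2.63], [-2.82, 2.82]. Speed limits (rad/s): [2.79, 2.79, 3.14, 3.14, 3.14, 3.14].

## Interface

Orientations are given as a rotation vector (axis times angle).
In Python, from plant import manip gives the robot as it stands.
- The arm moves only by the tool arm_command, never from a script. Its argument "moves" is a list of rows, each a list of 7 numbers: the closure in counts, from 0 (fully open) to 255 (shut), then the shift along the tool's x, y, z in mm, then the turn, a rotation vector about the tool's x, y, z in degrees. In form: [[jaw, dx, dy, dz, ax, ay, az], ...]. A call has 1 to 20 rows; each row shifts and turns the commanded pose from where the row before left it, along the tool's axes as they then stand; what a row does not reach is not made up. A row lasts 1/12 s, in which the tool goes at most 41.7 mm and 7.16 degrees, less where a joint would pass 70% of its speed; a pose out of reach is approached as far as the arm can. A call is refused whole if a number of a shift passes 41.7 or a number of a turn 7.16, either way. A call with a gripper value outside its range is refused whole. The fingers move at their own pace and stop on an object; the grip force is fixed at half the most. Time passes only in rows, so rows that do not move let the fingers close. It gives the time, the measured TCP pose, the force, the opening and the grip force at its end, in the units of the state.
- manip.sense(): the state, without advancing time (a new reading comes with each control period).
- manip.snapshot(name): name is "scene" or "top"; returns a dict with "frame" (480x640x3 uint8, blue, green, red), "intrinsics" (3x3 intrinsics, pixels), "T" (4x4, takes a point from camera to world coordinates). Camera axes: x right, y down, z forward; pixel columns grow to the right and rows downward; lengths in m; the calibration is good to about 2 mm. A picture is of the moment at which its call begins. There is no depth.
- manip.close_job(): hands the job in; it is judged then, once.
Trained networks look in a picture, given as the dict that the camera call returned (one of the last four; its "shot" number tells which), for a name from the list of things; names that differ only in an ending like _2 or _b are one class to them, and where a whole thing is asked for, a point or a joint stands for the part that bears it (a point fixed in the world has none). Each returns a list of dicts, best first, with "score" (0 to 1); they miss things now and then, are a little off and sometimes report something else, mostly with a low value. They report only what shows in the picture. A call takes as long as a camera call. They do not tell look-alikes from the thing itself.
- manip.spot_in(picture, query): "rect" ([centre column, centre row, width, height] as shares, 0 to 1, of the picture: columns of its width, rows of its height, round what is visible of it).
- manip.outline_of(picture, query): "mask" (480x640 bool, what is visible of it) and "rect" ([centre column, centre row, width, height] as shares, 0 to 1, of the picture: columns of its width, rows of its height, round what is visible of it).
The state is a dict: "t": time; "joint_pos": joint angles; "joint_velocities": joint speeds; "effort": joint torques, N m; "tool_pos": TCP position; "ee_rot": TCP orientation; "ft_force": force on the tool from outside, world axes, zero at the start; "torque": the same for the moment, N m; "gripper_width": finger opening in m; "grasp_force": force on a finger pad.
Only numpy, scipy, OpenCV 4.12 (cv2) and the standard library are available. Lean on these libraries where they do the work, as an engineer would, in place of code of your own. Each camera call takes 0.05 s, during which the arm holds its last target. There are 200 camera calls.

## Task

Open the jug with the orange safety cap: push the cap firmly down, and while it is held down turn it a quarter turn counter-clockwise (seen from above), then lift it off, without forcing the lock. Set the cap down, not dropped, right way up (wing on top) flat inside the sheet-metal tray. Leave the other tools on the bench where they are.

Things in the scene. Friction and masses are not known exactly. Their poses are not given: they have to be found in the camera images.
- jug: White plastic jug, 120 mm diameter, orange label band, side handle at its own +x, orange cap on its neck. Fixed to the bench in a bolted steel cradle 150 mm square: it neither slides nor turns. Origin: centre of the cradle's underside, on the bench; z up along the neck's axis. Its shoulder is 136 mm above the bench.
- jug_blue: Bystander: a like jug with a blue band and a fixed blue cap; the two jugs may swap sides. Origin as for the orange one. Leave it alone.
- cap_grip (a point): Grip point of the loose orange cap (about 90 g), on its axis. Ribbed disc 72 mm across, 27 mm high, flat deck; on the deck an upright wing 58 mm long (cap x), 18 mm thick (cap y), 34 mm high. The point is 22 mm above the deck, 12 mm below the wing's top, 49 mm above the cap's lower rim; z up. Locked, it is 197 mm above the bench, wing along the jug's x (play 0.1 rad).
- jug_neck (a point): Centre of the top of the jug's neck, 160 mm above the bench, under the cap. A spring there pushes the locked cap up with 8 N. The cap cannot turn until pressed down over 5 mm (12 N); it bottoms hard at 10 mm (16 N). Held 6 to 9 mm down it turns counter-clockwise only. It is free at 1.1 to 2.0 rad of turn (best 1.4 to 1.6): it then rises and lifts straight up; 30 mm clears the neck.
- tray: Loose aluminium tray, 0.5 kg, 150 mm (its x) by 130 mm (its y); origin at the centre of its underside. Floor 3 mm thick; walls 3 mm thick, 25 mm high above the bench on three sides, a low lip 9 mm high on the -x side. Inside clear: 144 by 124 mm. With the cap standing on its floor, cap_grip is 52 mm above the bench.
- loupe: Bystander: black turned eyepiece, 54 mm diameter, 60 mm high, standing; origin at the centre of its underside.
- burnisher: Bystander: steel burnisher with a wooden ball handle, 135 mm long, lying; origin on the bench near its middle, steel tip to its +x.
- ring_clamp: Bystander: wooden ring clamp, 115 mm long, 32 mm wide, 26 mm high, lying; origin under its thick half.
- flux_jar: Bystander: amber jar with green lid, 60 mm diameter, 70 mm high; origin at the centre of its underside.
- files: Bystander: flat file with wooden handle, 205 mm long, 22 mm wide, lying; origin on the bench near its middle, blade to its +x.
Not all that is in view belongs to the job. There is more than one size of the part that bears cap_grip; the job needs the smallest.

How it is judged:
On the way, in this order (a step that is already met when the one before it is completed fails the run):
1. the orange cap is pressed at least 3 mm below its locked height and, so held, turned at least 0.6 rad on the jug (angle between the x axis of cap_grip and the x axis of jug, either way round above 0.6 rad and z of cap_grip in the frame of jug between 0.18 and 0.194 m and horizontal distance between cap_grip and jug below 0.01 m), for 0.1 s.
2. the cap is lifted 30 mm clear above the neck (z of cap_grip in the frame of jug above 0.227 m), for 0.1 s.
At the end, for the whole second after the job is handed in: The orange cap stands wing up (within 0.08 rad of upright), at rest and released, flat on the floor of the tray (height within 4 mm), between its walls; the tray lies flat on the bench (x of cap_grip in the frame of tray between -0.045 and 0.045 m and y of cap_grip in the frame of tray between -0.035 and 0.035 m and z of cap_grip in the frame of tray between 0.048 and 0.056 m and angle between cap_grip's own z axis and vertical below 0.08 rad and angle between tray's own z axis and vertical below 0.05 rad and height (world z) of tray below 0.004 m and linear speed of cap below 0.02 m/s); the robot touches nothing.
It fails at once if the lock is forced: cap and jug press on each other with more than 100 N (pressing the cap home takes 12 to 16 N) (contact force between cap and jug above 100 N).
It fails at once if the cap is dropped: it moves faster than 0.5 m/s with no finger on it (linear speed of cap above 0.5 m/s and contact force between the fingers and cap below 0.05 N).
It fails at once if a bystander (loupe, burnisher, ring clamp, flux jar, file) is moved more than 30 mm (distance of any of loupe, burnisher, ring_clamp, flux_jar, files from where it was at the start of the episode above 0.03 m).
It also fails if it takes over 45 s, if anything falls off the work surface, if the arm or the gripper's body presses on something with over 40 N, if the wrist force passes 120 N, or if a joint passes its speed limit or range.

## Working session

There is one attempt and no reset: what is moved stays moved. The work goes in short steps, Python scripts to look and compute and a tool call to move; the robot and the scene stay as the last step left them, time stands still between calls to the robot, and variables do not carry over. Pictures are saved under pics/ and viewed, at most 10 in all, crops included, and the job is handed in when it is done.

Besides the shell and the picture viewer there is one more tool, called as name(argument=value, ...) on one line, values as JSON. arm_command: Moves the arm, as the interface text tells. Its arguments: {"type":"object","properties":{"moves":{"type":"array","items":{"type":"array","items":{"type":"number"}}}},"required":["moves"]}

```bash
mkdir -p pics; cat > h.py <<'E'
import numpy as np, cv2
from plant import manip
from scipy.spatial.transform import Rotation as R
def pix2w(s,u,v,z):
    K=np.array(s["intrinsics"]);T=np.array(s["T"])
    d=T[:3,:3]@np.linalg.solve(K,[u,v,1.]);o=T[:3,3]
    return o+d*(z-o[2])/d[2]
def w2pix(s,p):
    K=np.array(s["intrinsics"]);T=np.array(s["T"])
    c=T[:3,:3].T@(np.array(p)-T[:3,3]);q=K@c
    return q[:2]/q[2]
E
python3 - <<'E'
from h import *
for n in("top","scene"):
    s=manip.snapshot(n);cv2.imwrite(f"pics/{n}0.png",s["frame"])
    print(n,np.round(s["T"],3).tolist())
    for q in("cap_grip","jug","tray"):
        for r in manip.spot_in(s,q)[:5]:
            c=r["rect"];print(q,round(r["score"],2),np.round([c[0]*640,c[1]*480,c[2]*640,c[3]*480],0))
st=manip.sense();print({k:np.round(v,3).tolist() for k,v in st.items()})
E
```

```text
top [[0.142, -0.969, 0.201, 0.355], [-0.99, -0.139, 0.03, 0.039], [-0.001, -0.203, -0.979, 1.242], [0.0, 0.0, 0.0, 1.0]]
cap_grip 0.77 [234. 220.  31.  35.]
cap_grip 0.66 [175. 224.  43.  45.]
cap_grip 0.66 [263. 330.  43.  44.]
jug 0.62 [245. 231.  67.  81.]
tray 0.73 [353. 299.  66.  74.]
scene [[-0.155, 0.806, -0.571, 1.089], [0.988, 0.13, -0.085, 0.148], [0.006, -0.578, -0.816, 0.875], [0.0, 0.0, 0.0, 1.0]]
cap_grip 0.9 [420. 248.  39.  51.]
cap_grip 0.9 [493. 300.  54.  60.]
cap_grip 0.63 [379. 199.  40.  53.]
cap_grip 0.36 [196. 227.  91. 107.]
jug 0.79 [409. 284.  73.  75.]
tray 0.95 [285. 229.  72.  67.]
tray 0.54 [353. 350.  36.  40.]
{'t': 0.4, 'joint_pos': [1.04, 0.207, 1.542, 0.0, 1.393, -0.15], 'joint_velocities': [-0.001, -0.0, -0.001, 0.0, 0.002, 0.0], 'effort': [0.0, -38.25, -29.143, -0.0, 0.004, 0.0], 'tool_pos': [0.213, 0.534, 0.231], 'ee_rot': [-0.593, -3.085, 0.001], 'ft_force': [-0.477, -0.216, -0.02], 'torque': [-0.022, 0.039, -0.04], 'grasp_force': 0.0, 'gripper_width': 0.085}
```

View pics/top0.png

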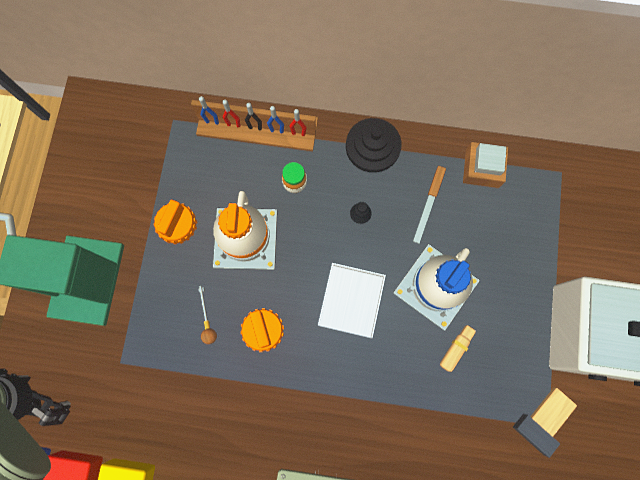

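View pics/scene0.png

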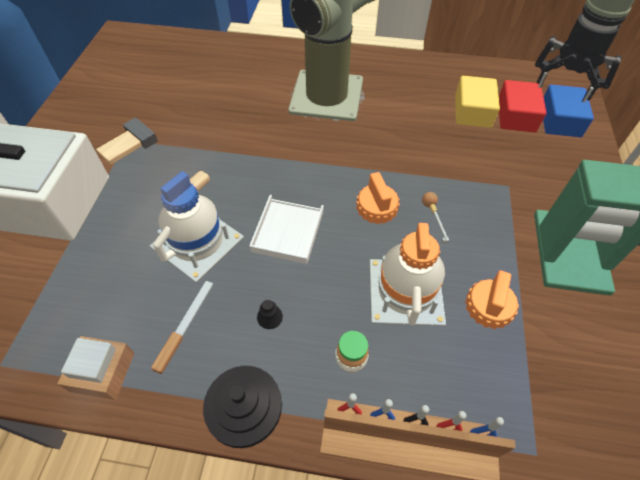

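Candidates for the cap in the top picture: cap on the orange jug (235,220), loose cap at left (175,222) and loose cap below (263,330); the blue cap (453,277) is fixed. The loose ones look larger and are not on a jug, so I choose the one at (235,220). Tray is at (352,300). Next I check the choice in a close crop and fit poses.

```bash
cat > fit.py <<'E'
from h import *
from scipy.optimize import minimize
def cap_parts(x,y,z,yaw,s=1.):   # z = cap_grip height
    a=np.linspace(0,2*np.pi,40)
    disc=[[.036*np.cos(t),.036*np.sin(t),h] for t in a for h in(-.049,-.022)]
    wing=[[sx*.029,sy*.009,h] for sx in(-1,1) for sy in(-1,1) for h in(-.022,.012)]
    M=R.from_euler('z',yaw).as_matrix()
    return [np.array(p)@M.T+[x,y,z] for p in(disc,wing)]
def tray_parts(x,y,yaw):
    M=R.from_euler('z',yaw).as_matrix()
    f=lambda x0,x1,h:np.array([[a,b,c] for a in(x0,x1) for b in(-.065,.065) for c in(0,h)])@M.T+[x,y,0]
    w=lambda y0:np.array([[a,b,c] for a in(-.075,.075) for b in(y0-.0015,y0+.0015) for c in(0,.025)])@M.T+[x,y,0]
    return [f(-.075,.075,.003),f(.072,.075,.025),w(.0635),w(-.0635)]
def render(s,parts,k=4):
    m=np.zeros((480*k,640*k),np.uint8)
    for p in parts:
        q=np.array([w2pix(s,v) for v in p])
        cv2.fillConvexPoly(m,cv2.convexHull(((q+.5)*k*16).round().astype(np.int32)),255,shift=4)
    return cv2.resize(m,(640,480),interpolation=cv2.INTER_AREA)/255.
def fit(views,parts,x0,step):
    def cost(v):
        c=0
        for s,m in views:
            r=render(s,parts(v)); c+=1-np.minimum(r,m).sum()/np.maximum(r,m).sum()
        return c/len(views)
    sim=np.vstack([x0]+[np.array(x0)+np.eye(len(x0))[i]*step[i] for i in range(len(x0))])
    o=minimize(cost,x0,method='Nelder-Mead',options=dict(initial_simplex=sim,maxiter=120,xatol=2e-4,fatol=1e-4))
    return o.x,o.fun
E
python3 - <<'E'
from fit import *
import pickle
S={n:manip.snapshot(n) for n in("top","scene")}
near={"top":{"cap_grip":(235,220),"tray":(352,300)},"scene":{"cap_grip":(420,248),"tray":(285,229)}}
V={"cap_grip":[],"tray":[]}
for n,s in S.items():
    for q in V:
        for r in manip.outline_of(s,q):
            c=np.array(r["rect"][:2])*[640,480]
            if np.hypot(*(c-near[n][q]))<15: V[q].append((s,r["mask"].astype(float)));print(n,q,r["mask"].sum());break
pickle.dump(V,open("v.pkl","wb"))
c0=pix2w(S["top"],235,217,.2);t0=pix2w(S["top"],352,300,.0)
d=pix2w(S["top"],243,198,.1)-c0
print("init",c0,t0)
for yaw in(-.3,0,.3): print("cap",*fit(V["cap_grip"],lambda v:cap_parts(v[0],v[1],.197,v[2]),[c0[0],c0[1],yaw],[.01,.01,.15]))
best=min((fit(V["tray"],lambda v:tray_parts(*v),[t0[0],t0[1],y],[.01,.01,.1]) for y in(-.2,1.4,2.9,4.5)),key=lambda r:r[1]);print("tray",best)
for s,m in V["cap_grip"]: print("each",*fit([(s,m)],lambda v:cap_parts(v[0],v[1],.197,v[2]),[c0[0],c0[1],0],[.01,.01,.15]))
a=S["top"]["frame"][180:290,140:290];b=S["scene"]["frame"][170:340,350:540]
a=cv2.resize(a,(400,293),interpolation=3);b=cv2.resize(b,(400,358),interpolation=3)
a=cv2.copyMakeBorder(a,0,65,0,0,0);cv2.imwrite("pics/crop1.png",np.hstack([a,b]))
E
```

```text
top cap_grip 944
top tray 3661
scene cap_grip 1302
scene tray 3215
init [0.6072438 0.2515391 0.2      ] [ 0.4930607  -0.02103331  0.        ]
cap [0.60732564 0.25958486 0.0541658 ] 0.09566813746858821
cap [0.60687539 0.25990702 0.04959472] 0.09617909976539368
cap [0.60684135 0.25973231 0.03872313] 0.09573370802147585
tray (array([ 0.49039348, -0.01697237, -0.07289068]), np.float64(0.05742276974744137))
each [0.60779911 0.25916633 0.05672363] 0.06732658627787436
each [0.60265186 0.2605545  0.02857735] 0.1097553765030288
```

View pics/crop1.png

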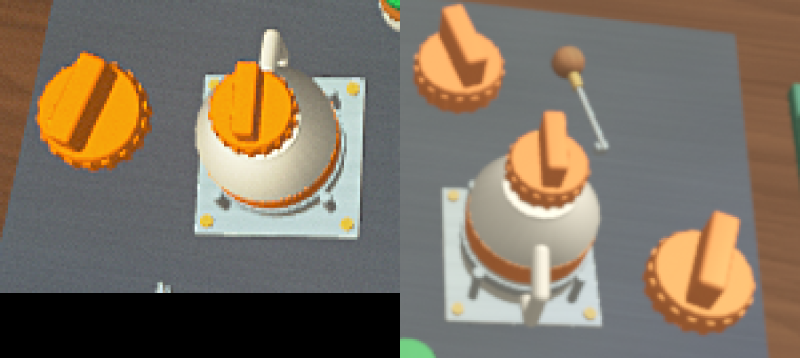

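The left crop confirms it: the cap at (250,105) sits on the orange-band jug and is visibly smaller than the loose cap at (95,110); the wing points at the handle (270,45). Cradle corners in the crop give the jug pose as a cross-check.

```bash
cat > go.py <<'E'
from h import *
import sys
def delta(p,psi):  # target TCP, world angle of tool y, tool down
    st=manip.sense();Rc=R.from_rotvec(st["ee_rot"])
    y=np.array([np.cos(psi),np.sin(psi),0]);z=np.array([0,0,-1.]);Rt=R.from_matrix(np.c_[np.cross(y,z),y,z])
    print("tcp",np.round(st["tool_pos"],4),"j6",np.round(st["joint_pos"][5],2),"shift mm",np.round(Rc.inv().apply(np.array(p)-st["tool_pos"])*1000,1),"turn deg",np.round((Rc.inv()*Rt).as_rotvec(degrees=True),1))
E
python3 - <<'E'
from go import *
import pickle
s=pickle.load(open("v.pkl","rb"))["cap_grip"][0][0]
C=np.array([pix2w(s,u,v,.006) for u,v in[(217.6,208),(276.9,209.2),(274.2,269.2),(213.1,267.4)]])
print(C.round(4),C.mean(0))
d=(C[0]-C[3]+C[1]-C[2]);print("yaw",np.arctan2(d[1],d[0]),"sides",np.linalg.norm(np.roll(C,1,0)-C,axis=1))
delta([.607,.259,.30],.05-np.pi/2)
print(R.from_rotvec(manip.sense()["ee_rot"]).as_matrix().round(3))
E
```

```text
[[0.6707 0.3376 0.006 ]
 [0.6885 0.192  0.006 ]
 [0.5394 0.1746 0.006 ]
 [0.5227 0.3214 0.006 ]] [0.60532475 0.25640712 0.006     ]
yaw 0.11258594294204657 sides [0.14886679 0.14672125 0.15014768 0.14767168]
tcp [0.2132 0.534  0.2313] j6 -0.15 shift mm [-467.7 -109.4  -68.7] turn deg [  0.   -0.  155.4]
[[-0.929  0.371  0.   ]
 [ 0.371  0.929  0.   ]
 [-0.     0.    -1.   ]]
```

arm_command(moves=[[0,-29,-7,-6,0,0,0],[0,-29,-7,-6,0,0,0],[0,-29,-7,-6,0,0,0],[0,-29,-7,-6,0,0,0],[0,-29,-7,-6,0,0,0],[0,-29,-7,-6,0,0,0],[0,-29,-7,-6,0,0,0],[0,-29,-7,-6,0,0,0],[0,-29,-7,-6,0,0,0],[0,-29,-7,-6,0,0,0],[0,-29,-7,-6,0,0,0],[0,-29,-7,-3,0,0,0],[0,-30,-7,0,0,0,0],[0,-30,-7,0,0,0,0],[0,-30,-7,0,0,0,0],[0,-30,-5,0,0,0,0]])

```text
t: 2.03
tool_pos: [0.6081, 0.2571, 0.3004]
ee_rot: [0.594, 3.085, -0.0]
ft_force: [-0.7, 0.5, 0.1]
gripper_width: 0.0853
grasp_force: 0.0
```

arm_command(moves=[[0,0,0,0,0,0,7.1],[0,0,0,0,0,0,7.1],[0,0,0,0,0,0,7.1],[0,0,0,0,0,0,7.1],[0,0,0,0,0,0,7.1],[0,0,0,0,0,0,7.1],[0,0,0,0,0,0,7.1],[0,0,0,0,0,0,7.1],[0,0,0,0,0,0,7.1],[0,0,0,0,0,0,7.1],[0,0,0,0,0,0,7.1],[0,0,0,0,0,0,7.1],[0,0,0,0,0,0,7.1],[0,0,0,0,0,0,7.1],[0,0,0,0,0,0,7.1],[0,0,0,0,0,0,7.1],[0,0,0,0,0,0,7.1],[0,0,0,0,0,0,7.1],[0,0,0,0,0,0,7.1],[0,0,0,0,0,0,7.1]])

```text
t: 3.7
tool_pos: [0.607, 0.2584, 0.3002]
ee_rot: [3.111, 0.434, -0.0]
ft_force: [-0.6, 0.5, -0.4]
gripper_width: 0.0851
grasp_force: 0.0
```

```bash
python3 -c "
from go import *
delta([.607,.259,.178],.07-np.pi/2);s=manip.snapshot('scene');cv2.imwrite('pics/s1.png',cv2.resize(s['frame'][120:330,300:560],(780,630)[:2] if 0 else (743,600),interpolation=3))
print(R.from_rotvec(manip.sense()['ee_rot']).as_matrix().round(3))"
```

```text
tcp [0.607  0.2584 0.3002] j6 1.56 shift mm [  0.2  -0.6 122.2] turn deg [ 0.   0.  11.9]
[[ 0.963  0.27  -0.   ]
 [ 0.27  -0.963 -0.   ]
 [-0.    -0.    -1.   ]]
```

View pics/s1.png

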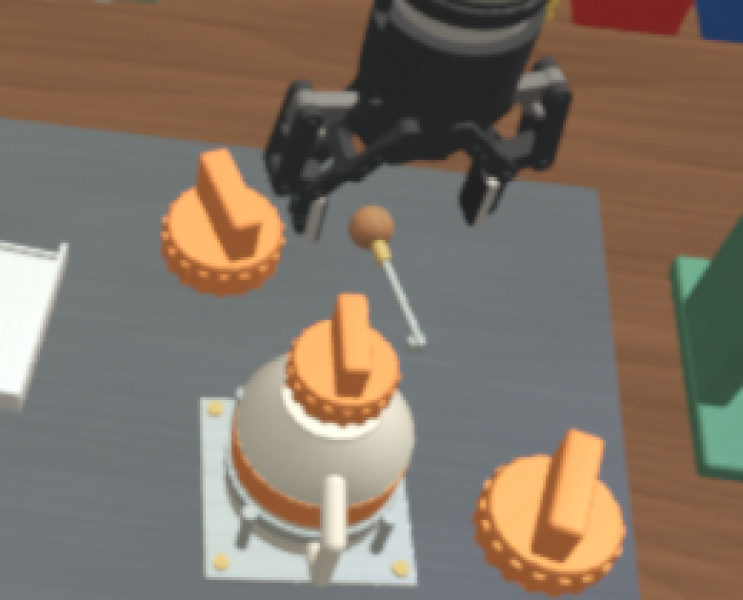

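The open gripper (fingers at (310,215) and (480,200)) stands above the orange jug's cap (345,365), lined up across the wing. Finish the turn, descend and close.

arm_command(moves=[[0,0,0,0,0,0,6],[0,0,0,0,0,0,6],[0,0,0,25,0,0,0],[0,0,0,25,0,0,0],[0,0,0,25,0,0,0],[0,0,0,20,0,0,0],[0,0,0,15,0,0,0],[0,0,0,10,0,0,0],[0,0,0,0,0,0,0],[0,0,0,0,0,0,0]])

```text
t: 4.58
tool_pos: [0.607, 0.2583, 0.1801]
ee_rot: [3.139, 0.118, -0.001]
ft_force: [0.6, -0.5, 0.8]
gripper_width: 0.0854
grasp_force: 0.0
```

arm_command(moves=[[255,0,0,0,0,0,0],[255,0,0,0,0,0,0],[255,0,0,0,0,0,0],[255,0,0,0,0,0,0],[255,0,0,0,0,0,0],[255,0,0,0,0,0,0],[255,0,0,0,0,0,0],[255,0,0,0,0,0,0],[255,0,0,0,0,0,0],[255,0,0,0,0,0,0]])

```text
t: 5.42
tool_pos: [0.6074, 0.259, 0.1812]
ee_rot: [-3.138, -0.117, -0.002]
ft_force: [-1.1, 3.2, 4.6]
gripper_width: 0.017
grasp_force: 61.4
```

arm_command(moves=[[255,0,0,2,0,0,0],[255,0,0,2,0,0,0],[255,0,0,2,0,0,0],[255,0,0,0,0,0,0],[255,0,0,0,0,0,0]])

```text
t: 5.83
tool_pos: [0.6074, 0.259, 0.1766]
ee_rot: [-3.138, -0.117, -0.003]
ft_force: [-3.1, 2.1, 9.4]
gripper_width: 0.0175
grasp_force: 62.4
```

arm_command(moves=[[255,0,0,1.5,0,0,0],[255,0,0,1.5,0,0,0],[255,0,0,1,0,0,0],[255,0,0,0,0,0,0],[255,0,0,0,0,0,0]])

```text
t: 6.25
tool_pos: [0.6074, 0.259, 0.1734]
ee_rot: [-3.138, -0.117, -0.003]
ft_force: [-4.7, 2.1, 13.7]
gripper_width: 0.017
grasp_force: 62.8
```

arm_command(moves=[[255,0,0,0,0,0,-4],[255,0,0,0,0,0,-5],[255,0,0,0,0,0,-5],[255,0,0,0,0,0,-5],[255,0,0,0,0,0,-5],[255,0,0,0,0,0,-4],[255,0,0,0,0,0,0]])

```text
t: 6.83
tool_pos: [0.6093, 0.2589, 0.1742]
ee_rot: [3.017, 0.876, 0.01]
ft_force: [-0.4, 1.2, 11.7]
gripper_width: 0.0169
grasp_force: 62.7
```

```bash
python3 -c "
from go import *
st=manip.sense();print(st['torque'],st['ft_force']);delta([.607,.259,.1734],.07)"
```

```text
[0.1994041  0.28145575 0.0144688 ] [-0.40229966  1.19299884 11.65976453]
tcp [0.6093 0.2589 0.1742] j6 1.28 shift mm [-1.9 -1.4  0.8] turn deg [  0.3  -0.3 -61.6]
```

arm_command(moves=[[255,0,0,1,0,0,-5],[255,0,0,0,0,0,-5],[255,0,0,0,0,0,-5],[255,0,0,0,0,0,-5],[255,0,0,0,0,0,-4],[255,0,0,0,0,0,0],[255,0,0,0,0,0,0]])

```text
t: 7.42
tool_pos: [0.6099, 0.2592, 0.1737]
ee_rot: [2.769, 1.48, 0.013]
ft_force: [0.2, 0.5, 11.7]
gripper_width: 0.0171
grasp_force: 62.7
```

```bash
python3 -c "
from go import *
st=manip.sense();print(st['torque'],st['ft_force']);delta([.607,.259,.1734],.07)
from fit import *
s=manip.snapshot('scene');cv2.imwrite('pics/s2.png',cv2.resize(s['frame'][150:330,340:500],(533,600),interpolation=3))"
```

```text
[0.29821884 0.10808645 0.08836348] [ 0.20536461  0.52152523 11.70516788]
tcp [0.6099 0.2592 0.1737] j6 0.86 shift mm [-1.7 -2.3  0.3] turn deg [  0.4  -0.2 -37.7]
```

View pics/s2.png

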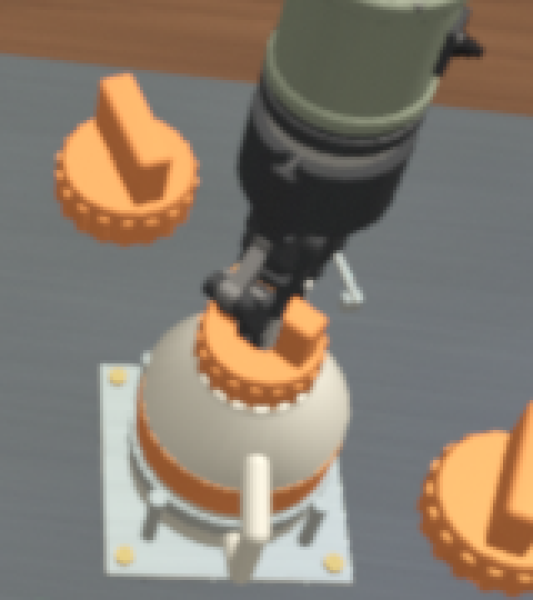

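The cap (wing end at (305,330)) has turned with the gripper, away from the handle (255,490), and is pressed. Continue the turn.

arm_command(moves=[[255,0,0,1,0,0,-5],[255,0,0,0,0,0,-5],[255,0,0,0,0,0,-5],[255,0,0,0,0,0,-5],[255,0,0,0,0,0,-5],[255,0,0,0,0,0,-5],[255,0,0,0,0,0,-5],[255,0,0,0,0,0,0],[255,0,0,0,0,0,0]])

```text
t: 8.22
tool_pos: [0.6099, 0.2596, 0.1729]
ee_rot: [2.194, 2.243, 0.012]
ft_force: [0.3, 2.1, 13.4]
gripper_width: 0.0171
grasp_force: 62.8
```

arm_command(moves=[[255,0,0,-2,0,0,0],[255,0,0,-2,0,0,0],[255,0,0,-3,0,0,0],[255,0,0,-3,0,0,0],[255,0,0,-3,0,0,0],[255,0,0,0,0,0,0]])

```text
t: 8.72
tool_pos: [0.6093, 0.2591, 0.1837]
ee_rot: [2.195, 2.243, 0.009]
ft_force: [3.0, 1.7, 5.2]
gripper_width: 0.017
grasp_force: 61.7
```

Force is falling with height as the spring extends, so the cap is free. Lift straight up.

arm_command(moves=[[255,0,0,-4,0,0,0],[255,0,0,-5,0,0,0],[255,0,0,-6,0,0,0],[255,0,0,-8,0,0,0],[255,0,0,-10,0,0,0],[255,0,0,-10,0,0,0],[255,0,0,-10,0,0,0],[255,0,0,-10,0,0,0],[255,0,0,-8,0,0,0],[255,0,0,0,0,0,0],[255,0,0,0,0,0,0]])

```text
t: 9.63
tool_pos: [0.6075, 0.2585, 0.2534]
ee_rot: [2.197, 2.245, 0.002]
ft_force: [0.0, -0.1, -1.2]
gripper_width: 0.0173
grasp_force: 60.8
```

```bash
python3 -c "
from go import *
delta([.490,-.017,.254],.07)
print(R.from_rotvec(manip.sense()['ee_rot']).as_matrix().round(3))
s=manip.snapshot('scene');cv2.imwrite('pics/s3.png',cv2.resize(s['frame'][120:330,320:520],(571,600),interpolation=3))"
```

```text
tcp [0.6075 0.2585 0.2534] j6 0.25 shift mm [-272.9 -123.4   -0.9] turn deg [ 0.1 -0.  -2.8]
[[-0.022  1.     0.002]
 [ 1.     0.022  0.   ]
 [ 0.     0.002 -1.   ]]
```

View pics/s3.png

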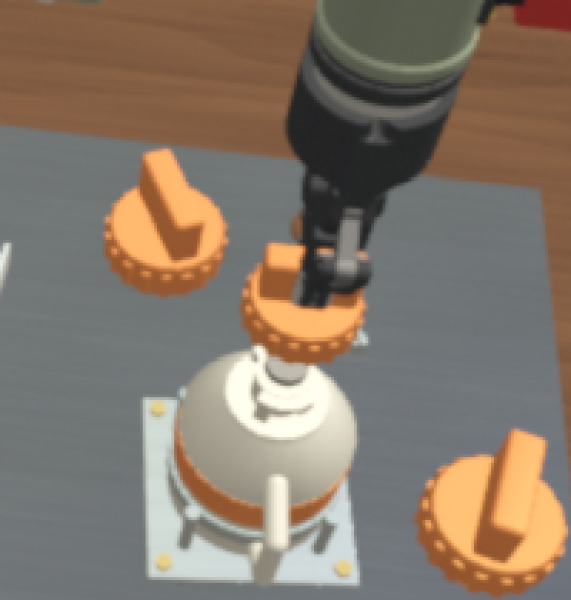

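The cap (300,300) hangs level from the gripper, clear of the bare neck (285,370). Carry it over the tray.

arm_command(moves=[[255,-10,-4,0,0,0,0],[255,-18,-8,0,0,0,0],[255,-23,-10,0,0,0,0],[255,-23,-11,0,0,0,0],[255,-23,-11,0,0,0,0],[255,-23,-11,0,0,0,0],[255,-23,-11,0,0,0,0],[255,-23,-11,0,0,0,0],[255,-23,-11,0,0,0,0],[255,-23,-10,0,0,0,0],[255,-23,-10,0,0,0,0],[255,-20,-9,0,0,0,0],[255,-12,-5,0,0,0,0],[255,-6,-2,0,0,0,0],[255,0,0,0,0,0,0]])

```text
t: 10.93
tool_pos: [0.488, -0.0185, 0.2517]
ee_rot: [-2.199, -2.242, 0.002]
ft_force: [0.2, 1.0, -0.2]
gripper_width: 0.0168
grasp_force: 60.8
```

arm_command(moves=[[255,0,0,15,0,0,0],[255,0,0,25,0,0,0],[255,0,0,25,0,0,0],[255,0,0,25,0,0,0],[255,0,0,25,0,0,0],[255,0,0,20,0,0,0],[255,0,0,15,0,0,0],[255,0,0,10,0,0,0],[255,0,0,0,0,0,0],[255,0,0,0,0,0,0]])

```text
t: 11.77
tool_pos: [0.4889, -0.0168, 0.0921]
ee_rot: [-2.196, -2.245, 0.001]
ft_force: [1.3, 0.0, -0.6]
gripper_width: 0.0172
grasp_force: 60.8
```

```bash
python3 -c "
from go import *
delta([.490,-.017,.036],.07)
s=manip.snapshot('scene');cv2.imwrite('pics/s4.png',cv2.resize(s['frame'][130:280,210:370],(640,600),interpolation=3))"
```

```text
tcp [ 0.4889 -0.0168  0.0921] j6 -0.23 shift mm [-0.3  1.1 56.1] turn deg [-0.  -0.  -2.7]
```

View pics/s4.png

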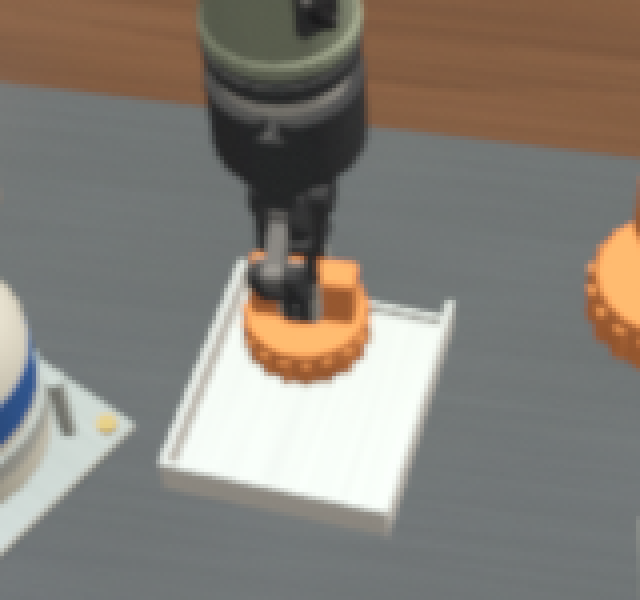

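The cap (305,330) is above the tray (305,400), with the expected parallax. Lower slowly until it touches.

arm_command(moves=[[255,0,0,12,0,0,0],[255,0,0,14,0,0,0],[255,0,0,12,0,0,0],[255,0,0,7,0,0,0],[255,0,0,4,0,0,0],[255,0,0,2,0,0,0],[255,0,0,0,0,0,0],[255,0,0,0,0,0,0]])

```text
t: 12.48
tool_pos: [0.4897, -0.0174, 0.042]
ee_rot: [2.196, 2.244, 0.001]
ft_force: [0.7, 0.8, -0.6]
gripper_width: 0.0169
grasp_force: 60.8
```

arm_command(moves=[[255,0,0,2,0,0,0],[255,0,0,1,0,0,0],[255,0,0,1,0,0,0],[255,0,0,0,0,0,0],[255,0,0,0,0,0,0]])

```text
t: 12.9
tool_pos: [0.4889, -0.0173, 0.0372]
ee_rot: [-2.197, -2.245, 0.0]
ft_force: [0.2, 0.6, -0.5]
gripper_width: 0.0171
grasp_force: 60.8
```

arm_command(moves=[[255,0,0,1,0,0,0],[255,0,0,1,0,0,0],[255,0,0,0,0,0,0],[255,0,0,0,0,0,0]])

```text
t: 13.23
tool_pos: [0.4892, -0.0173, 0.0362]
ee_rot: [2.197, 2.245, -0.0]
ft_force: [-3.6, -0.4, 6.2]
gripper_width: 0.017
grasp_force: 61.7
```

Contact at 6 N. Open slowly, then retreat straight up.

arm_command(moves=[[200,0,0,0,0,0,0],[150,0,0,0,0,0,0],[100,0,0,0,0,0,0],[50,0,0,0,0,0,0],[0,0,0,0,0,0,0],[0,0,0,0,0,0,0],[0,0,0,0,0,0,0],[0,0,0,0,0,0,0],[0,0,0,0,0,0,0]])

```text
t: 13.98
tool_pos: [0.489, -0.0173, 0.0353]
ee_rot: [2.197, 2.245, -0.0]
ft_force: [-0.7, -0.4, 0.0]
gripper_width: 0.0851
grasp_force: 0.0
```

arm_command(moves=[[0,0,0,-5,0,0,0],[0,0,0,-15,0,0,0],[0,0,0,-25,0,0,0],[0,0,0,-30,0,0,0],[0,0,0,-30,0,0,0],[0,0,0,-30,0,0,0],[0,0,0,-20,0,0,0],[0,0,0,0,0,0,0],[0,0,0,0,0,0,0]])

```text
t: 14.73
tool_pos: [0.4901, -0.0175, 0.1921]
ee_rot: [2.195, 2.243, 0.003]
ft_force: [0.5, -0.5, -0.5]
gripper_width: 0.0851
grasp_force: 0.0
```

```bash
python3 -c "
from fit import *
s=manip.snapshot('scene');cv2.imwrite('pics/s5.png',cv2.resize(s['frame'][130:280,210:370],(640,600),interpolation=3))
for q in('cap_grip','tray'):
  for r in manip.outline_of(s,q):
    c=np.array(r['rect'][:2])*[640,480]
    if abs(c-[285,225]).max()<30: 
      m=r['mask'].astype(float);print(q,c,fit([(s,m)],(lambda v:cap_parts(v[0],v[1],.052,v[2])) if q=='cap_grip' else (lambda v:tray_parts(*v)),[.49,-.017,1.55 if q=='cap_grip' else -.07],[.01,.01,.1]));break
"
```

```text
cap_grip [288.128 223.872] (array([ 0.48386406, -0.01779419,  1.75273204]), np.float64(0.12759804649618645))
tray [286.336 228.816] (array([ 0.48809518, -0.01549945, -0.08369913]), np.float64(0.2674172140623232))
```

View pics/s5.png

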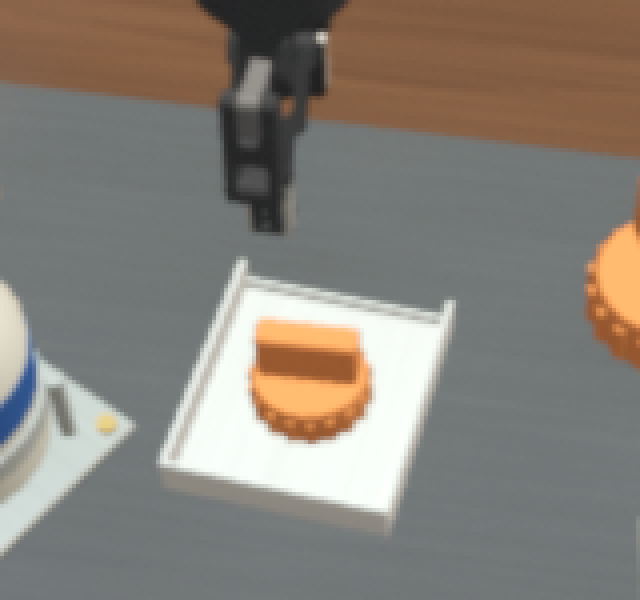

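The cap (310,385) stands upright with its wing on top near the centre of the tray floor, and the gripper is clear above it. Hand in.

```bash
python3 -c "
from plant import manip
print(manip.close_job())"
```

```text
the job is handed in; nothing more can be done
None
```

The orange cap was pressed, turned about 1.5 rad counter-clockwise, lifted off and set upright in the tray, and the job was handed in with about 15 s of the 45 s used (the hand-in returned no verdict).

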